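Return the blade tin behind the pocket's gravity flap

ROBOT

A 6-joint arm with a two-finger parallel gripper is mounted at the origin on a cart in front of the work surface, level with it; the furniture and walls round the work are solid. World frame = base frame: x ahead of the robot, y to its left, z up, the work surface at z = 0. Lengths are in m, angles in rad, forces in N, time in s.
With the tool pointing down it reaches from about 0.375 to 0.75 m from the base axis. Payload 9 kg.
Tool frame: the origin (TCP) lies midway between the tips of the shut fingers; the grasp point (between the pads) lies 19 mm behind it; z points along the fingers, y is the line along which they close (so a half turn about z gives the same grasp; the last joint's range is limited). The gripper opens to 85 mm and grips with 20 to 120 N. Pads are 22 mm wide; open, the fingers measure 114 mm over their backs; the gripper's body (76 mm by 85 mm) begins 54 mm behind the grasp point. The pads swing forward as they close: fully open they stand 13 mm farther back than shut.
Start: joints at [1.045, 0.104, 0.097, 1.564, 0, 1.353], TCP at [0.182, 0.572, 0.231] pointing down, gripper open.
Joint ranges: [-2.99, 2.99], [-0.84, 1.86], [-1.1, 1.16], [-1.84, 2.11], [-1.51, 1.56], [-3.14, 3.14]. Speed limits (rad/s): [2.22, 2.22, 2.57, 3.14, 3.14, 3.14].

INTERFACE

Orientations are given as [roll, pitch, yaw] about the fixed x, y, z axes, in that order (R = Rz(yaw) Ry(pitch) Rx(roll)).
In Python, from bench import * gives the robot as it stands. The module is installed in compiled form; this text tells all that it offers.
- The arm moves only by the shell command python3 -m inch 'ROWS'. ROWS is JSON, a list of rows, each an object of numbers: "tx", "ty", "tz": the shift along the world's x, y, z in m; "ax", "ay", "az": the turn, a rotation vector about the world's x, y, z in rad; "fingers": the opening, from -1 (shut) to 1 (fully open). A call has 1 to 12 rows; each row shifts and turns the commanded pose from where the row before left it; what a row does not reach is not made up. A row lasts 1/10 s, in which the tool goes at most 50 mm and 8.59 degrees, less where a joint would pass 70% of its speed; a pose out of reach is approached as far as the arm can. A call is refused whole if a number of a shift passes 0.05 or a number of a turn 0.15, either way. A call with a gripper value outside its range is refused whole. The fingers move at their own pace and stop on an object; the grip force is fixed at half the most. Time passes only in rows, so rows that do not move let the fingers close. It gives the time, the measured TCP pose, the force, the opening and the grip force at its end, in the units of the state.
- get_state(): the state, without advancing time (a new reading comes with each control period).
- capture(name): name is "scene" or "top" or "wrist"; returns a dict with "color" (480x640x3 uint8, blue, green, red), "K" (3x3 intrinsics, pixels), "R" (3x3) and "t" (3): a world point X has camera coordinates R X + t; the wrist camera has in their place "tool_from_camera" (4x4, takes a point from camera to tool coordinates, whose origin is the TCP and whose axes are the flange's). Camera axes: x right, y down, z forward; pixel columns grow to the right and rows downward; lengths in m; the calibration is good to about 2 mm. The wrist camera is an equidistant fisheye: a pixel r from the principal point sees the ray r / f radians off the axis. A picture is of the moment at which its call begins: read the wrist's pose just before it. There is no depth.
- hand_in(): hands the job in; it is judged then, once.
The state is a dict: "t": time; "joint_positions": joint angles; "dq": joint speeds; "joint_efforts": joint torques, N m; "ee_pos": TCP position; "ee_rot": TCP orientation; "force": force on the tool from outside, world axes, zero at the start; "moment": the same for the moment, N m; "gripper_width": opening from 0.0 (shut) to 1.0 (fully open); "grasp_force": force on a finger pad.
Only numpy, scipy, OpenCV 4.12 (cv2) and the standard library are available. Lean on these libraries where they do the work, as an engineer would, in place of code of your own. Each camera call takes 0.05 s, during which the arm holds its last target. There are 200 camera calls.

TASK

Put the flat grey tin of cutter blades away in the steel pocket on the bench: line it up with its long side across the mouth, push it along the bench with the fingertips, under the hanging one-way flap, until the whole tin lies behind the flap, then draw the fingers back so that the flap drops shut behind it. The tin is only pushed, never lifted off the bench; leave the other things lying around where they are.

Things in the scene. Friction and masses are not known exactly. Their poses are not given: they have to be found in the camera images.
- blade_tin: flat grey closed tin with a hinged lid, about 60 (own x) x 91 (own y) x 20 mm high, about 0.11 kg, lying loose on the bench before the pocket. Origin: centre of its underside. Its long sides look to own -x and +x; either may lead.
- pocket: grey sheet-steel pocket, no floor, screwed down. Origin on the bench under the flap's pivots; +x runs inwards. Side walls 110 mm apart, 11 high, from x -17 mm; lead-in walls, 11 high, flare 22 degrees to 144 mm apart at x -60. From x 51 roofed over, top at 37 mm; back stop at x 87, outside 90. Ears 72 mm high at x -10 to 10, y +-73 to 80. Flanges 3 mm thick out to y +-84.
- flap (a joint): swing of the gravity flap, rad: 0 = hanging shut, up to 1.3 as pushed inwards; light, falls shut by itself. Pivots at pocket x 0, z 62 mm; side arms at y +-72 carry a strip 145 mm wide, shut at x 4, z 13 to 27 mm; above the strip it is open between the arms. Fingertips following the tin swing it on, to x 34 mm at most; it drops behind the tin once the tin's rear is past x 25 mm (tin at the back stop: 29 mm).
- thumb_wax: bystander: white round tub with lid, 49 mm across, 22 high, standing left of the pocket; origin at its underside's centre
- glue_stick: bystander: white glue stick standing upright left of the pocket's back end, 26 mm across, 88 high; origin at its underside's centre
- clear_tape: bystander: small roll of tape lying flat on the open bench, left of the tin, 54 mm across, 18 high; origin at its underside's centre
Mind the look-alikes: they are no part of the job. There is more than one size of the blade_tin; the job needs the larger.

How it is judged:
By the outcome, as a careful person would: the job done as asked, in the order asked, and still so for the second after the job is handed in, with the robot touching nothing.
It also fails if it takes over 48 s, if anything falls off the work surface, if the arm or the gripper's body presses on something with over 40 N, if the wrist force passes 120 N, or if a joint passes its speed limit or range.

## Working session

There is one attempt and no reset: what is moved stays moved. The work goes in short steps, Python scripts to look and compute and a shell command to move; the robot and the scene stay as the last step left them, time stands still between calls to the robot, and variables do not carry over. Pictures are saved under pics/ and viewed, at most 10 in all, crops included, and the job is handed in when it is done.

```bash
mkdir -p pics
cat > h.py <<'E'
from bench import *
import numpy as np, cv2, pickle
def snap(n,f):
    c=capture(n); cv2.imwrite('pics/'+f+'.png',c['color']); pickle.dump(c,open(f+'.pkl','wb')); return c
def px2w(f,uv,z):
    c=pickle.load(open(f+'.pkl','rb')); R,t,K=map(np.array,(c['R'],c['t'],c['K']))
    o=-R.T@t; out=[]
    for u,v in uv:
        d=R.T@np.linalg.inv(K)@[u,v,1]; out.append(o+d*(z-o[2])/d[2])
    return np.array(out)
E
python3 - <<'E'
from h import *
for n in('top','scene'):
    c=snap(n,n+'0'); print(n,c['K'],-np.array(c['R']).T@c['t'])
s=get_state(); print(s['t'],s['ee_pos'],s['ee_rot'],s['gripper_width'])
E
```

```text
top [[572.96343109   0.         310.91722678]
 [  0.         572.96343109 239.32801586]
 [  0.           0.           1.        ]] [ 0.42785731 -0.04993772  1.00480803]
scene [[542.28363991   0.         312.03828684]
 [  0.         542.28363991 240.69807112]
 [  0.           0.           1.        ]] [-0.07830151 -0.43590057  0.50407755]
0.1 [0.18164051 0.57152175 0.23059624] [-3.14040537e+00 -2.20495394e-04  2.83377366e+00] 0.9993977548220416
```

View pics/top0.png

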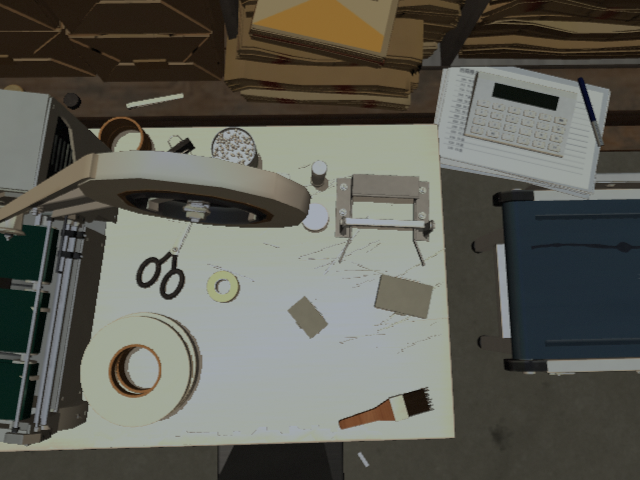

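View pics/scene0.png

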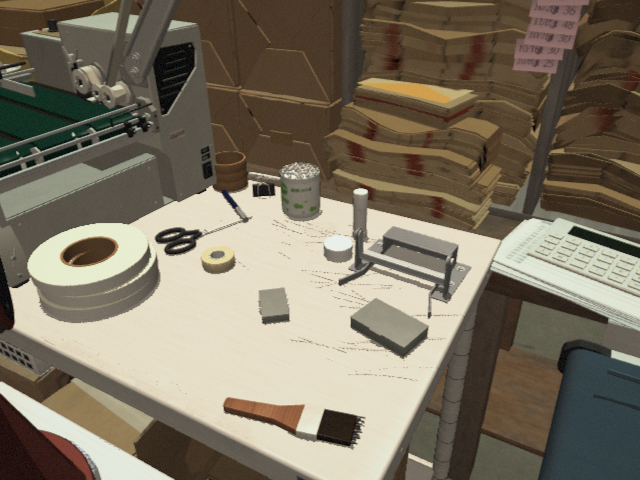

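The top view shows the large tin at about (404,297) and the smaller look-alike at (308,317). The pocket's mouth faces the robot (down), with its ears at about (345,225) and (430,228). I'll enlarge this area.

Run:
```python
import cv2
i=cv2.imread('pics/top0.png')[165:325,285:455]
cv2.imwrite('pics/crop0.png',cv2.resize(i,None,fx=3.7,fy=3.7,interpolation=cv2.INTER_CUBIC))
```

```text
(no output)
```

View pics/crop0.png

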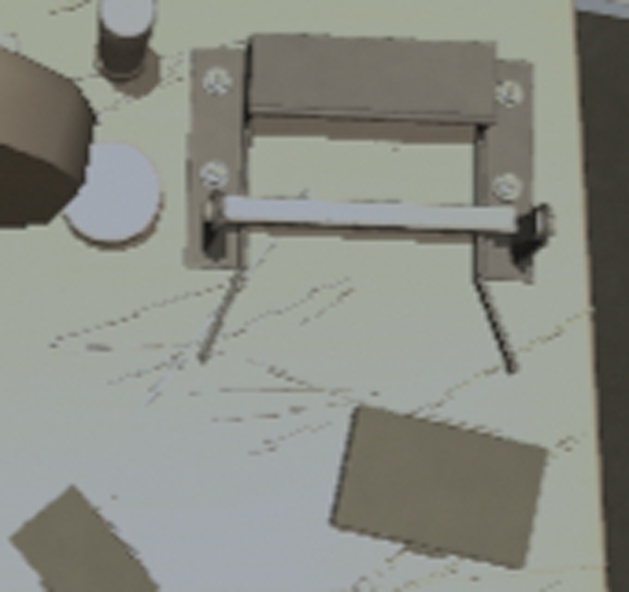

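The crop shows the tin's top corners at (357,406), (547,451), (523,568) and (331,523). The flange corners are at (187,266), (531,280), (192,50) and (533,62), and the lead-in tips at (203,360) and (513,371).

Run:
```python
from h import *
np.set_printoptions(precision=4,suppress=True)
f=lambda pts,z: px2w('top0',[(285+(u+.5)/3.7-.5,165+(v+.5)/3.7-.5) for u,v in pts],z)
T=f([(357,406),(547,451),(523,568),(331,523)],.02); print('tin',T[:,:2],T.mean(0)); 
print('sides',[np.linalg.norm(T[i]-T[i-1]) for i in range(4)])
for a,b in((0,1),(3,2)): d=T[a]-T[b]; print('long yaw rel y',np.degrees(np.arctan2(-d[0],d[1])))
F=f([(187,266),(531,280),(192,50),(533,62)],.003); print('flange',F[:,:2])
L=f([(203,360),(513,371),(241,272),(477,282)],.011); print('lead',L[:,:2])
R=f([(252,36),(495,42),(484,124),(244,113)],.037); print('roof',R[:,:2])
for a,b in((F[0],F[1]),(F[2],F[3]),(L[0],L[1]),(L[2],L[3]),(R[3],R[2]),(R[0],R[1])):
  d=a-b; m=(a+b)/2; print(m[:2],np.linalg.norm(d),np.degrees(np.arctan2(-d[0],d[1])))
print('wax',f([(113,192)],.022))
```

```text
tin [[ 0.4997 -0.2001]
 [ 0.4768 -0.2882]
 [ 0.4231 -0.2742]
 [ 0.4458 -0.1858]] [ 0.4614 -0.2371  0.02  ]
sides [np.float64(0.055801453763087455), np.float64(0.09104519779871167), np.float64(0.05556401352096263), np.float64(0.09123739357082869)]
long yaw rel y -14.549012818715223
long yaw rel y -14.400208237261472
flange [[ 0.5696 -0.1238]
 [ 0.5597 -0.2889]
 [ 0.6754 -0.1293]
 [ 0.6667 -0.2954]]
lead [[ 0.5236 -0.1295]
 [ 0.5154 -0.2762]
 [ 0.5651 -0.1488]
 [ 0.5582 -0.2611]]
roof [[ 0.6732 -0.155 ]
 [ 0.6685 -0.2695]
 [ 0.6293 -0.2624]
 [ 0.6364 -0.15  ]]
[ 0.5647 -0.2063] 0.16539615518434791 -3.4481369756099367
[ 0.671  -0.2123] 0.16630404978576405 -2.9925632831797597
[ 0.5195 -0.2028] 0.14695575512016207 -3.2052262170253734
[ 0.5617 -0.2049] 0.11253782132160772 -3.547077254005552
[ 0.6329 -0.2062] 0.11263482538688135 -3.652324703835108
[ 0.6709 -0.2123] 0.1146403337888943 -2.3667182174960293
wax [[ 0.6028 -0.0885  0.022 ]]
```

The tin is 91 mm long at (0.461,-0.237), yaw -14.5°. The pocket origin is about (0.580,-0.2065), yaw -3.3°, so the tin sits 37 mm off the pocket axis and 11° askew. I'll push its right end sideways first, then its rear. The first moves carry the arm round to the tin's right end.

```bash
python3 -m inch '[{"tx":0.03,"ty":-0.04,"az":-0.076,"fingers":-0.4},{"tx":0.03,"ty":-0.04,"az":-0.076,"fingers":-0.4},{"tx":0.03,"ty":-0.04,"az":-0.076,"fingers":-0.4},{"tx":0.03,"ty":-0.04,"az":-0.076,"fingers":-0.4},{"tx":0.03,"ty":-0.04,"az":-0.076,"fingers":-0.4},{"tx":0.03,"ty":-0.04,"az":-0.076,"fingers":-0.4},{"tx":0.03,"ty":-0.04,"az":-0.076,"fingers":-0.4},{"tx":0.03,"ty":-0.04,"az":-0.076,"fingers":-0.4}]'
python3 -m inch '[{"ty":-0.045,"az":-0.076,"fingers":-0.4},{"ty":-0.045,"az":-0.076,"fingers":-0.4},{"ty":-0.045,"az":-0.076,"fingers":-0.4},{"ty":-0.045,"az":-0.076,"fingers":-0.4},{"ty":-0.045,"az":-0.076,"fingers":-0.4},{"ty":-0.045,"az":-0.076,"fingers":-0.4},{"ty":-0.045,"az":-0.076,"fingers":-0.4},{"ty":-0.045,"az":-0.076,"fingers":-0.4},{"ty":-0.045,"az":-0.076,"fingers":-0.4},{"ty":-0.045,"az":-0.076,"fingers":-0.4},{"ty":-0.045,"az":-0.076,"fingers":-0.4},{"ty":-0.045,"az":-0.076,"fingers":-0.4}]'
```

```text
validation failed for argument at $[0]...
validation failed for argument at $[0]...
```

```bash
python3 -m inch '[{"tx":0.03,"ty":-0.04,"tz":0,"ax":0,"ay":0,"az":-0.076,"fingers":-0.4}]'
```

```text
t: 0.2
ee_pos: [0.2096, 0.5334, 0.2297]
ee_rot: [-3.14, -0.001, 2.762]
force: [2.3, -0.4, -0.1]
gripper_width: 0.855
grasp_force: 0.0
```

All seven keys are required in each row.

```bash
python3 -m inch '[{"tx":0.03,"ty":-0.04,"tz":0,"ax":0,"ay":0,"az":-0.076,"fingers":-0.4},{"tx":0.03,"ty":-0.04,"tz":0,"ax":0,"ay":0,"az":-0.076,"fingers":-0.4},{"tx":0.03,"ty":-0.04,"tz":0,"ax":0,"ay":0,"az":-0.076,"fingers":-0.4},{"tx":0.03,"ty":-0.04,"tz":0,"ax":0,"ay":0,"az":-0.076,"fingers":-0.4},{"tx":0.03,"ty":-0.04,"tz":0,"ax":0,"ay":0,"az":-0.076,"fingers":-0.4},{"tx":0.03,"ty":-0.04,"tz":0,"ax":0,"ay":0,"az":-0.076,"fingers":-0.4},{"tx":0.03,"ty":-0.04,"tz":0,"ax":0,"ay":0,"az":-0.076,"fingers":-0.4}]'
python3 -m inch '[{"tx":0,"ty":-0.045,"tz":0,"ax":0,"ay":0,"az":-0.076,"fingers":-0.4},{"tx":0,"ty":-0.045,"tz":0,"ax":0,"ay":0,"az":-0.076,"fingers":-0.4},{"tx":0,"ty":-0.045,"tz":0,"ax":0,"ay":0,"az":-0.076,"fingers":-0.4},{"tx":0,"ty":-0.045,"tz":0,"ax":0,"ay":0,"az":-0.076,"fingers":-0.4},{"tx":0,"ty":-0.045,"tz":0,"ax":0,"ay":0,"az":-0.076,"fingers":-0.4},{"tx":0,"ty":-0.045,"tz":0,"ax":0,"ay":0,"az":-0.076,"fingers":-0.4},{"tx":0,"ty":-0.045,"tz":0,"ax":0,"ay":0,"az":-0.076,"fingers":-0.4},{"tx":0,"ty":-0.045,"tz":0,"ax":0,"ay":0,"az":-0.076,"fingers":-0.4},{"tx":0,"ty":-0.045,"tz":0,"ax":0,"ay":0,"az":-0.076,"fingers":-0.4},{"tx":0,"ty":-0.045,"tz":0,"ax":0,"ay":0,"az":-0.076,"fingers":-0.4},{"tx":0,"ty":-0.045,"tz":0,"ax":0,"ay":0,"az":-0.076,"fingers":-0.4},{"tx":0,"ty":-0.045,"tz":0,"ax":0,"ay":0,"az":-0.076,"fingers":-0.4}]'
```

```text
t: 0.9
ee_pos: [0.4225, 0.25, 0.2311]
ee_rot: [3.141, -0.0, 2.223]
force: [0.6, 1.1, 0.2]
gripper_width: 0.294
grasp_force: 0.0
t: 2.1
ee_pos: [0.4213, -0.29, 0.231]
ee_rot: [-3.141, -0.0, 1.31]
force: [0.1, 0.4, 0.9]
gripper_width: 0.299
grasp_force: 0.0
```

```bash
python3 -m inch '[{"tx":0.011,"ty":-0.009,"tz":-0.05,"ax":0,"ay":0,"az":0,"fingers":-0.4},{"tx":0.011,"ty":-0.009,"tz":-0.05,"ax":0,"ay":0,"az":0,"fingers":-0.4},{"tx":0,"ty":0,"tz":-0.05,"ax":0,"ay":0,"az":0,"fingers":-0.4},{"tx":0,"ty":0,"tz":-0.05,"ax":0,"ay":0,"az":0,"fingers":-0.4},{"tx":0,"ty":0,"tz":-0.012,"ax":0,"ay":0,"az":0,"fingers":-0.4},{"tx":0,"ty":0,"tz":-0.012,"ax":0,"ay":0,"az":0,"fingers":-0.4},{"tx":0,"ty":0,"tz":0,"ax":0,"ay":0,"az":0,"fingers":-0.4}]'
python3 - <<'E'
from h import *
c=snap('scene','s1'); cv2.imwrite('pics/s1c.png',cv2.resize(c['color'][180:400,300:520],None,fx=2.5,fy=2.5))
E
```

```text
t: 2.8
ee_pos: [0.4432, -0.3057, 0.0117]
ee_rot: [3.141, 0.0, 1.314]
force: [-0.6, -0.7, -0.3]
gripper_width: 0.298
grasp_force: 0.0
```

View pics/s1c.png

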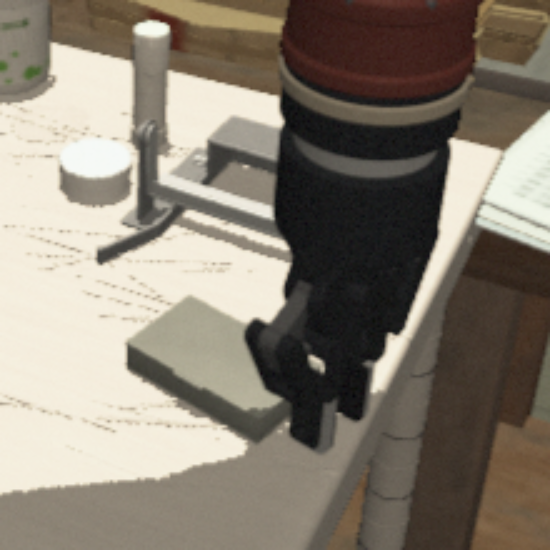

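The fingertips stand beside the tin's right end and clear of it. I'll lower them 5 mm, then push left with a slow turn.

```bash
python3 -m inch '[{"tx":0,"ty":0,"tz":-0.005,"ax":0,"ay":0,"az":0,"fingers":-0.4},{"tx":0.002,"ty":0.007,"tz":0,"ax":0,"ay":0,"az":0,"fingers":-0.4},{"tx":0.002,"ty":0.007,"tz":0,"ax":0,"ay":0,"az":0,"fingers":-0.4}]'
python3 -m inch '[{"tx":0.0017,"ty":0.0036,"tz":0,"ax":0,"ay":0,"az":0.0195,"fingers":-0.4},{"tx":0.0017,"ty":0.0036,"tz":0,"ax":0,"ay":0,"az":0.0195,"fingers":-0.4},{"tx":0.0017,"ty":0.0036,"tz":0,"ax":0,"ay":0,"az":0.0195,"fingers":-0.4},{"tx":0.0017,"ty":0.0036,"tz":0,"ax":0,"ay":0,"az":0.0195,"fingers":-0.4},{"tx":0.0017,"ty":0.0036,"tz":0,"ax":0,"ay":0,"az":0.0195,"fingers":-0.4},{"tx":0.0017,"ty":0.0036,"tz":0,"ax":0,"ay":0,"az":0.0195,"fingers":-0.4},{"tx":0.0017,"ty":0.0036,"tz":0,"ax":0,"ay":0,"az":0.0195,"fingers":-0.4},{"tx":0.0017,"ty":0.0036,"tz":0,"ax":0,"ay":0,"az":0.0195,"fingers":-0.4},{"tx":0.0017,"ty":0.0036,"tz":0,"ax":0,"ay":0,"az":0.0195,"fingers":-0.4},{"tx":0.0017,"ty":0.0036,"tz":0,"ax":0,"ay":0,"az":0.0195,"fingers":-0.4},{"tx":0,"ty":0,"tz":0,"ax":0,"ay":0,"az":0,"fingers":-0.4}]'
```

```text
t: 3.15
ee_pos: [0.4475, -0.2914, 0.0071]
ee_rot: [3.14, 0.001, 1.314]
force: [0.3, 0.2, 1.1]
gripper_width: 0.296
grasp_force: 0.1
t: 4.25
ee_pos: [0.4641, -0.2548, 0.006]
ee_rot: [-3.142, -0.0, 1.51]
force: [0.3, 0.4, -1.2]
gripper_width: 0.296
grasp_force: 0.0
```

```bash
python3 -m inch '[{"tx":-0.001,"ty":-0.01,"tz":0,"ax":0,"ay":0,"az":0,"fingers":-0.4},{"tx":0,"ty":-0.01,"tz":0.01,"ax":0,"ay":0,"az":0,"fingers":-0.4},{"tx":0,"ty":0,"tz":0.04,"ax":0,"ay":0,"az":0,"fingers":-0.4},{"tx":0,"ty":0,"tz":0.05,"ax":0,"ay":0,"az":0,"fingers":-0.4},{"tx":0,"ty":0,"tz":0.05,"ax":0,"ay":0,"az":0,"fingers":-0.4}]'
python3 -m inch '[{"tx":-0.0055,"ty":0.007,"tz":0,"ax":0,"ay":0,"az":0.131,"fingers":0.18},{"tx":-0.0055,"ty":0.007,"tz":0,"ax":0,"ay":0,"az":0.131,"fingers":0.18},{"tx":-0.0055,"ty":0.007,"tz":0,"ax":0,"ay":0,"az":0.131,"fingers":0.18},{"tx":-0.0055,"ty":0.007,"tz":0,"ax":0,"ay":0,"az":0.131,"fingers":0.18},{"tx":-0.0055,"ty":0.007,"tz":0,"ax":0,"ay":0,"az":0.131,"fingers":0.18},{"tx":-0.0055,"ty":0.007,"tz":0,"ax":0,"ay":0,"az":0.131,"fingers":0.18},{"tx":-0.0055,"ty":0.007,"tz":0,"ax":0,"ay":0,"az":0.131,"fingers":0.18},{"tx":-0.0055,"ty":0.007,"tz":0,"ax":0,"ay":0,"az":0.131,"fingers":0.18},{"tx":-0.0055,"ty":0.007,"tz":0,"ax":0,"ay":0,"az":0.131,"fingers":0.18},{"tx":-0.0055,"ty":0.007,"tz":0,"ax":0,"ay":0,"az":0.131,"fingers":0.18},{"tx":-0.0055,"ty":0.007,"tz":0,"ax":0,"ay":0,"az":0.131,"fingers":0.18},{"tx":-0.0005,"ty":0.002,"tz":0,"ax":0,"ay":0,"az":0.131,"fingers":0.18}]'
python3 - <<'E'
from h import *
c=snap('top','t2'); cv2.imwrite('pics/t2c.png',cv2.resize(c['color'][165:325,285:455],None,fx=3.7,fy=3.7,interpolation=cv2.INTER_CUBIC))
E
```

```text
t: 4.75
ee_pos: [0.4623, -0.2762, 0.1584]
ee_rot: [-3.141, -0.0, 1.508]
force: [0.4, 0.3, -0.6]
gripper_width: 0.304
grasp_force: 0.0
t: 5.95
ee_pos: [0.4016, -0.197, 0.1572]
ee_rot: [-3.141, 0.001, 3.085]
force: [0.8, 0.4, -0.1]
gripper_width: 0.589
grasp_force: 0.0
```

View pics/t2c.png

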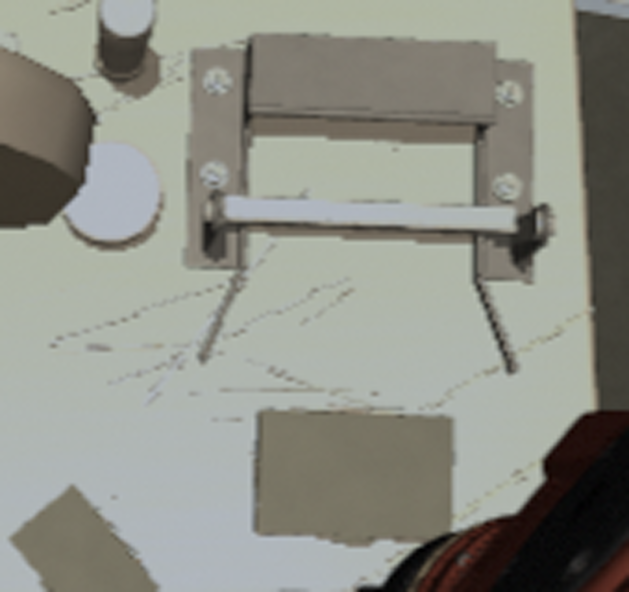

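The front corners are now at (258,409) and (453,416), parallel to the pocket mouth. The tin sits about 2 mm left of the pocket axis, against 9.5 mm clearance, so I'll lower the fingers behind it and push.

```bash
python3 -m inch '[{"tx":0,"ty":0,"tz":-0.05,"ax":0,"ay":0,"az":0,"fingers":0.18},{"tx":0,"ty":0,"tz":-0.05,"ax":0,"ay":0,"az":0,"fingers":0.18},{"tx":0,"ty":0,"tz":-0.04,"ax":0,"ay":0,"az":0,"fingers":0.18},{"tx":0,"ty":0,"tz":-0.007,"ax":0,"ay":0,"az":0,"fingers":0.18},{"tx":0,"ty":0,"tz":-0.006,"ax":0,"ay":0,"az":0,"fingers":0.18},{"tx":0.008,"ty":-0.0006,"tz":0,"ax":0,"ay":0,"az":0,"fingers":0.18},{"tx":0.008,"ty":-0.0006,"tz":0,"ax":0,"ay":0,"az":0,"fingers":0.18},{"tx":0.006,"ty":-0.0003,"tz":0,"ax":0,"ay":0,"az":0,"fingers":0.18},{"tx":0.004,"ty":-0.0002,"tz":0,"ax":0,"ay":0,"az":0,"fingers":0.18}]'
python3 -m inch '[{"tx":0.008,"ty":-0.0005,"tz":0,"ax":0,"ay":0,"az":0,"fingers":0.18},{"tx":0.008,"ty":-0.0005,"tz":0,"ax":0,"ay":0,"az":0,"fingers":0.18},{"tx":0.008,"ty":-0.0005,"tz":0,"ax":0,"ay":0,"az":0,"fingers":0.18},{"tx":0.008,"ty":-0.0005,"tz":0,"ax":0,"ay":0,"az":0,"fingers":0.18},{"tx":0.008,"ty":-0.0005,"tz":0,"ax":0,"ay":0,"az":0,"fingers":0.18},{"tx":0.008,"ty":-0.0005,"tz":0,"ax":0,"ay":0,"az":0,"fingers":0.18},{"tx":0.008,"ty":-0.0005,"tz":0,"ax":0,"ay":0,"az":0,"fingers":0.18},{"tx":0.008,"ty":-0.0005,"tz":0,"ax":0,"ay":0,"az":0,"fingers":0.18},{"tx":0.008,"ty":-0.0005,"tz":0,"ax":0,"ay":0,"az":0,"fingers":0.18},{"tx":0.008,"ty":-0.0005,"tz":0,"ax":0,"ay":0,"az":0,"fingers":0.18}]'
python3 - <<'E'
from h import *
c=snap('scene','s3'); cv2.imwrite('pics/s3c.png',cv2.resize(c['color'][160:360,300:520],None,fx=3,fy=3))
E
```

```text
t: 6.9
ee_pos: [0.4294, -0.1988, 0.0043]
ee_rot: [-3.141, 0.002, 3.081]
force: [-0.7, -0.7, 0.5]
gripper_width: 0.591
grasp_force: 0.0
t: 7.9
ee_pos: [0.5086, -0.2032, 0.0031]
ee_rot: [3.141, 0.0, 3.081]
force: [-0.4, -0.0, -0.0]
gripper_width: 0.592
grasp_force: 0.3
```

View pics/s3c.png

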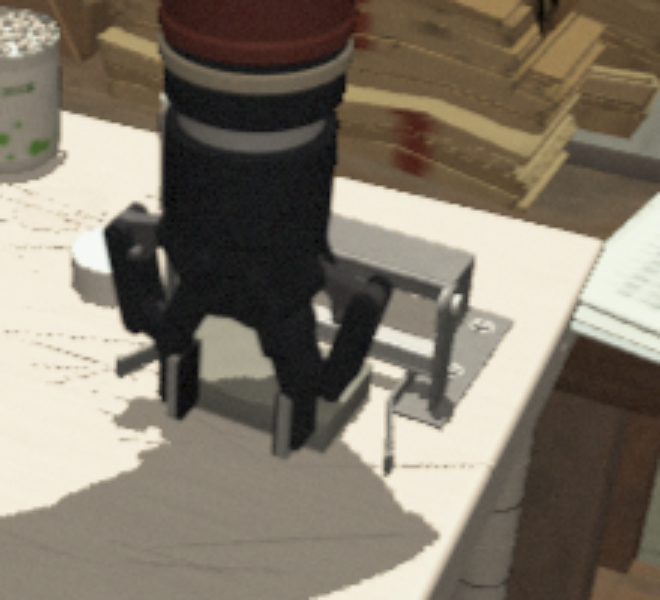

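The tin is between the lead-ins, squarely in front of the fingers. The finger knuckles span wider than I'd like between the ears, about 145 mm or more. I'll back off a little, narrow the fingers and check again.

```bash
python3 -m inch '[{"tx":-0.006,"ty":0.0003,"tz":0.002,"ax":0,"ay":0,"az":0,"fingers":0.18},{"tx":0,"ty":0,"tz":0.002,"ax":0,"ay":0,"az":0,"fingers":-0.7},{"tx":0,"ty":0,"tz":0,"ax":0,"ay":0,"az":0,"fingers":-0.7},{"tx":0,"ty":0,"tz":0,"ax":0,"ay":0,"az":0,"fingers":-0.7},{"tx":0,"ty":0,"tz":0,"ax":0,"ay":0,"az":0,"fingers":-0.7},{"tx":0,"ty":0,"tz":0,"ax":0,"ay":0,"az":0,"fingers":-0.7}]'
python3 - <<'E'
from h import *
c=snap('scene','s4'); cv2.imwrite('pics/s4c.png',cv2.resize(c['color'][160:360,300:520],None,fx=3,fy=3))
R,t,K=map(np.array,(c['R'],c['t'],c['K']))
o=np.array([.5026,-.2029,0]);ex=np.array([.9983,-.0576,0]);ey=np.array([.0576,.9983,0])
for z in(.01,.06):
  for y in(-.072,-.04,.04,.072):
    p=K@(R@(o+y*ey+[0,0,z])+t); print(z,y,np.round((p[:2]/p[2]-[300,160])*3))
E
```

```text
t: 8.55
ee_pos: [0.5019, -0.2029, 0.0071]
ee_rot: [3.141, 0.0, 3.081]
force: [0.0, -0.0, 0.3]
gripper_width: 0.149
grasp_force: 0.0
0.01 -0.072 [371. 474.]
0.01 -0.04 [307. 451.]
0.01 0.04 [159. 398.]
0.01 0.072 [103. 378.]
0.06 -0.072 [380. 388.]
0.06 -0.04 [314. 366.]
0.06 0.04 [161. 315.]
0.06 0.072 [103. 295.]
```

View pics/s4c.png

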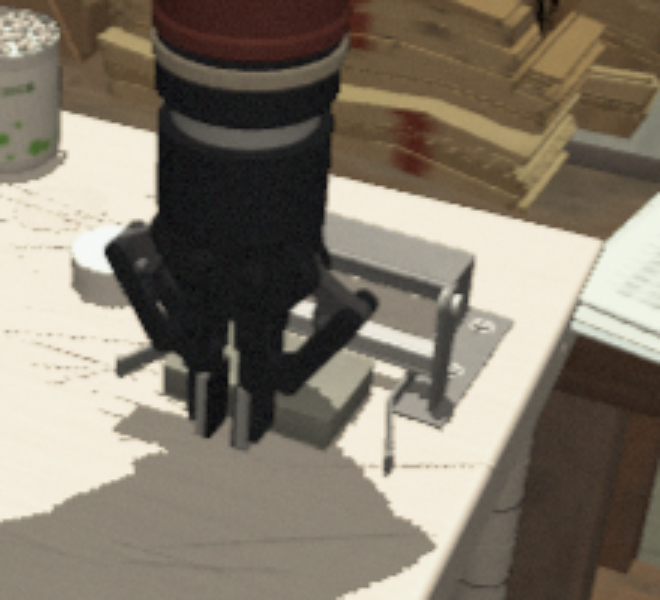

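The knuckles sit at z of about 0.1, well above the 72 mm ears, so they are clear. I'll continue pushing.

```bash
python3 -m inch '[{"tx":0.005,"ty":-0.0003,"tz":0,"ax":0,"ay":0,"az":0,"fingers":-0.7},{"tx":0.005,"ty":-0.0003,"tz":0,"ax":0,"ay":0,"az":0,"fingers":-0.7},{"tx":0.007,"ty":-0.0004,"tz":0,"ax":0,"ay":0,"az":0,"fingers":-0.7},{"tx":0.007,"ty":-0.0004,"tz":0,"ax":0,"ay":0,"az":0,"fingers":-0.7},{"tx":0.007,"ty":-0.0004,"tz":0,"ax":0,"ay":0,"az":0,"fingers":-0.7},{"tx":0.007,"ty":-0.0004,"tz":0,"ax":0,"ay":0,"az":0,"fingers":-0.7}]'
python3 -m inch '[{"tx":0.007,"ty":-0.0004,"tz":0,"ax":0,"ay":0,"az":0,"fingers":-0.7},{"tx":0.007,"ty":-0.0004,"tz":0,"ax":0,"ay":0,"az":0,"fingers":-0.7},{"tx":0.007,"ty":-0.0004,"tz":0,"ax":0,"ay":0,"az":0,"fingers":-0.7},{"tx":0.007,"ty":-0.0004,"tz":0,"ax":0,"ay":0,"az":0,"fingers":-0.7},{"tx":0.007,"ty":-0.0004,"tz":0,"ax":0,"ay":0,"az":0,"fingers":-0.7}]'
python3 - <<'E'
from h import *
c=snap('scene','s5'); cv2.imwrite('pics/s5c.png',cv2.resize(c['color'][160:360,300:520],None,fx=3,fy=3))
E
```

```text
t: 9.2
ee_pos: [0.5406, -0.2051, 0.0071]
ee_rot: [3.142, -0.0, 3.081]
force: [-0.9, -0.4, 1.6]
gripper_width: 0.154
grasp_force: 0.6
t: 9.7
ee_pos: [0.5755, -0.2071, 0.0071]
ee_rot: [3.141, 0.0, 3.081]
force: [-0.8, -1.0, -0.2]
gripper_width: 0.151
grasp_force: 0.6
```

View pics/s5c.png

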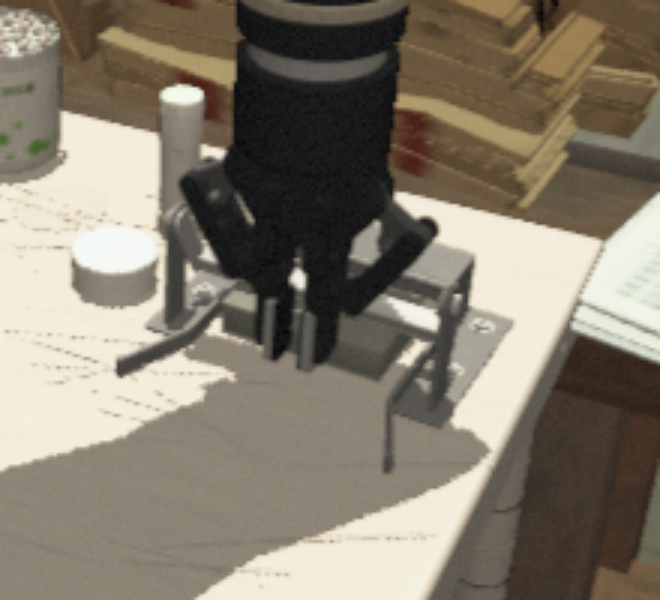

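The tin is running straight in under the raised flap. I'll advance slowly until it reaches the back stop.

```bash
python3 -m inch '[{"tx":0.006,"ty":-0.0003,"tz":0,"ax":0,"ay":0,"az":0,"fingers":-0.7},{"tx":0.006,"ty":-0.0003,"tz":0,"ax":0,"ay":0,"az":0,"fingers":-0.7},{"tx":0.004,"ty":-0.0002,"tz":0,"ax":0,"ay":0,"az":0,"fingers":-0.7},{"tx":0.002,"ty":-0.0001,"tz":0,"ax":0,"ay":0,"az":0,"fingers":-0.7}]'
python3 -m inch '[{"tx":0.0015,"ty":-0.0001,"tz":0,"ax":0,"ay":0,"az":0,"fingers":-0.7}]'
python3 -m inch '[{"tx":0.0015,"ty":-0.0001,"tz":0,"ax":0,"ay":0,"az":0,"fingers":-0.7}]'
python3 -m inch '[{"tx":0.001,"ty":-0.0001,"tz":0,"ax":0,"ay":0,"az":0,"fingers":-0.7}]'
```

```text
t: 10.15
ee_pos: [0.5932, -0.208, 0.0071]
ee_rot: [3.141, -0.0, 3.081]
force: [-2.4, 0.3, 1.1]
gripper_width: 0.152
grasp_force: 1.0
t: 10.25
ee_pos: [0.5945, -0.208, 0.0071]
ee_rot: [3.141, -0.0, 3.081]
force: [-2.3, -0.0, 1.2]
gripper_width: 0.154
grasp_force: 1.1
t: 10.35
ee_pos: [0.5959, -0.2082, 0.0071]
ee_rot: [3.141, -0.0, 3.081]
force: [-2.8, 0.6, 1.5]
gripper_width: 0.15
grasp_force: 1.2
t: 10.45
ee_pos: [0.5969, -0.2082, 0.0071]
ee_rot: [3.141, -0.0, 3.081]
force: [-2.4, 0.8, 0.9]
gripper_width: 0.154
grasp_force: 1.3
```

```bash
R='see'; python3 -m inch '[{"tx":0.001,"ty":-0.0001,"tz":0,"ax":0,"ay":0,"az":0,"fingers":-0.7}]' | grep -E 'pos|^force'
python3 -m inch '[{"tx":0.001,"ty":-0.0001,"tz":0,"ax":0,"ay":0,"az":0,"fingers":-0.7}]' | grep -E 'pos|^force'
python3 -m inch '[{"tx":0.001,"ty":-0.0001,"tz":0,"ax":0,"ay":0,"az":0,"fingers":-0.7}]' | grep -E 'pos|^force'
```

```text
ee_pos: [0.5978, -0.2083, 0.0071]
force: [-2.9, 0.2, 1.6]
ee_pos: [0.5988, -0.2085, 0.0071]
force: [-4.0, 0.2, 2.8]
ee_pos: [0.5997, -0.2086, 0.0071]
force: [-5.6, 0.5, 3.2]
```

```bash
python3 -m inch '[{"tx":0.001,"ty":-0.0001,"tz":0,"ax":0,"ay":0,"az":0,"fingers":-0.7}]' | grep -E 'pos|^force'
python3 -m inch '[{"tx":0.001,"ty":-0.0001,"tz":0,"ax":0,"ay":0,"az":0,"fingers":-0.7},{"tx":0,"ty":0,"tz":0,"ax":0,"ay":0,"az":0,"fingers":-0.7}]' | grep -E 'pos|^force'
```

```text
ee_pos: [0.6005, -0.2086, 0.0071]
force: [-8.3, 0.7, 3.9]
ee_pos: [0.6008, -0.2087, 0.0072]
force: [-11.3, 1.2, 7.5]
```

The force is rising and the advance has stalled, so the tin is at the back stop. Drawing the fingers back, then lifting clear.

```bash
python3 -m inch '[{"tx":-0.005,"ty":0.0003,"tz":0,"ax":0,"ay":0,"az":0,"fingers":-0.7},{"tx":-0.006,"ty":0.0003,"tz":0,"ax":0,"ay":0,"az":0,"fingers":-0.7},{"tx":-0.01,"ty":0.0006,"tz":0,"ax":0,"ay":0,"az":0,"fingers":-0.7},{"tx":-0.02,"ty":0.001,"tz":0,"ax":0,"ay":0,"az":0,"fingers":-0.7},{"tx":-0.03,"ty":0.002,"tz":0,"ax":0,"ay":0,"az":0,"fingers":-0.7},{"tx":-0.04,"ty":0.002,"tz":0,"ax":0,"ay":0,"az":0,"fingers":-0.7},{"tx":-0.04,"ty":0.002,"tz":0,"ax":0,"ay":0,"az":0,"fingers":-0.7},{"tx":0,"ty":0,"tz":0.05,"ax":0,"ay":0,"az":0,"fingers":-0.7},{"tx":0,"ty":0,"tz":0.05,"ax":0,"ay":0,"az":0,"fingers":-0.7},{"tx":0,"ty":0,"tz":0.05,"ax":0,"ay":0,"az":0,"fingers":-0.7},{"tx":0,"ty":0.05,"tz":0.05,"ax":0,"ay":0,"az":0,"fingers":-0.7},{"tx":0,"ty":0.05,"tz":0,"ax":0,"ay":0,"az":0,"fingers":-0.7}]'
python3 - <<'E'
from h import *
a=snap('top','t6')['color'][165:265,320:450];b=snap('scene','s6')['color'][210:310,325:475]
a=cv2.resize(a,(520,400),interpolation=cv2.INTER_CUBIC)[:300];b=cv2.resize(b,(520,347),interpolation=cv2.INTER_CUBIC)[:299]
cv2.imwrite('pics/f6.png',np.vstack([a,b]))
E
```

```text
t: 12.25
ee_pos: [0.4532, -0.1171, 0.1982]
ee_rot: [-3.137, 0.009, 3.077]
force: [1.9, 1.0, -0.0]
gripper_width: 0.145
grasp_force: 0.0
```

View pics/f6.png

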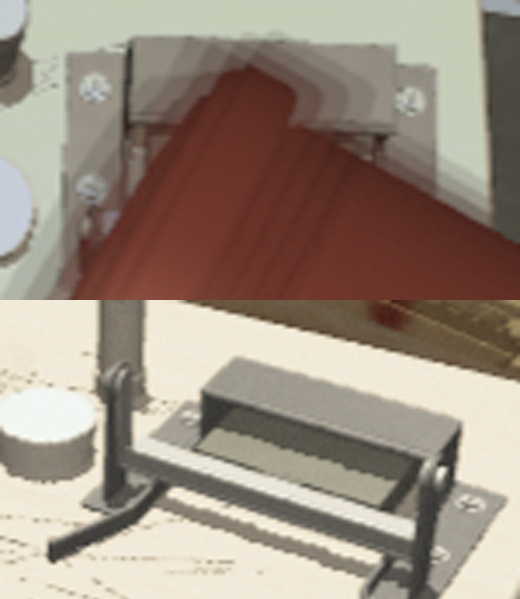

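The scene view shows the flap hanging shut (strip from about (130,455) to (415,540)), with the tin lying behind it under the roof. The tub and glue stick are where they were, and the robot is clear.

```bash
python3 -m inch '[{"tx":0,"ty":0,"tz":0,"ax":0,"ay":0,"az":0,"fingers":-0.7},{"tx":0,"ty":0,"tz":0,"ax":0,"ay":0,"az":0,"fingers":-0.7}]' >/dev/null; python3 -c "
from bench import *
print(hand_in())"
```

```text
the job is handed in; nothing more can be done
None
```

The larger blade tin is pushed fully into the pocket and the flap has dropped shut behind it. The arm is clear, and the job was handed in at about 12.5 s of the 48 s allowed.

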